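# Make up two shaker kits from the bench stock and the T-slot rail

### The job

Make up the two kits for the shaker: into the blue carrier put the amber bottle (label-end compartment), the orange-capped tube (middle) and the T-slot stop with the yellow knob (far compartment); into the grey carrier put the red-capped jar (label-end compartment) and the stop with the black knob (far compartment), its middle compartment stays empty. The stops come off their rail only by sliding them out of its open end, the nearer one first. Stand everything upright on the compartment floor, let nothing drop, and leave the blue-capped tube standing where it is.

Things in the scene. Friction and masses are not known exactly. Their poses are not given: they have to be found in the camera images.
- carrier_blue: Blue kit carrier: plastic tray, fixed, 186 (x) x 66 x 18 mm high, walls 3 mm. Two cross walls make three compartments in a row, each 58 (x) x 60 mm inside, floor at z = 3 mm. Origin: centre of the underside. A sloped holder with a blank white card sticks out at the label end (-x). Compartment centres (y = 0): label end x = -61 mm, middle x = 0, far end x = +61 mm.
- carrier_grey: Grey kit carrier: plastic tray, fixed, 186 (x) x 66 x 18 mm high, walls 3 mm. Two cross walls make three compartments in a row, each 58 (x) x 60 mm inside, floor at z = 3 mm. Origin: centre of the underside. A sloped holder with a blank white card sticks out at the label end (-x). Compartment centres (y = 0): label end x = -61 mm, middle x = 0, far end x = +61 mm.
- rail: Aluminium T-slot rail, fixed, 180 (x) x 40 mm, top at z = 40 mm, on a dark foot strip. Origin: underside centre. Slot along x, 11 mm wide, lips 5 mm thick hold the stops' feet with 1.5 mm play: a stop can only slide, freely. -x end: black cap; +x end (x = 90 mm): open. A stop is out when its origin passes x = 107 mm. Either stop may be the one nearer the open end, blocking the other.
- stop_yellow: T-slot stop, yellow knob, 0.12 kg, loose on the rail, its x along the slot. Origin: underside of its foot. Foot 30 (x) x 17 x 6 mm, neck 8 mm wide, aluminium block 34 (x) x 24 (y) mm at z = 12.5 to 40.5 mm, knob 21 mm across up to z = 54 mm. Grip the block's sides, 24 mm apart. On the rail the block rests on the rail's top (origin at rail z = 27.5 mm). Off it, it stands on its foot.
- stop_black: T-slot stop, black knob, 0.12 kg, loose on the rail, its x along the slot. Origin: underside of its foot. Foot 30 (x) x 17 x 6 mm, neck 8 mm wide, aluminium block 34 (x) x 24 (y) mm at z = 12.5 to 40.5 mm, knob 21 mm across up to z = 54 mm. Grip the block's sides, 24 mm apart. On the rail the block rests on the rail's top (origin at rail z = 27.5 mm). Off it, it stands on its foot.
- bottle_amber: Amber glass bottle with black cap, standing upright, 43 mm diameter up to about z = 40 mm, 66 mm high with its narrower cap (graspable up to z = 55 mm). Origin: underside centre. About 0.09 kg.
- jar_red: Small white jar with red screw cap, standing upright, 43 mm high; body 40 mm, cap 42 mm in diameter (z = 29 to 43 mm). Origin: underside centre. About 0.05 kg.
- tube_orange: 50 ml tube with orange screw cap, standing upright on its own skirt, 106 mm high; shaft 28 mm, cap 35 mm in diameter (z = 86 to 106 mm). Origin: underside centre. About 0.06 kg.
- tube_blue: The same 50 ml tube with a blue screw cap (106 mm high, cap 35 mm). Not part of the kits. Origin: underside centre.

How it is judged (in metres and radians):
At the end, for the whole second after the job is handed in: Every thing stands in its own compartment of its own carrier: origin inside the compartment outline and at most 9 mm above the carrier's underside, upright within 0.15 rad, slower than 0.02 m/s; the blue-capped tube is within 25 mm of its start (x of bottle_amber in the frame of carrier_blue between -0.09 and -0.032 m and y of bottle_amber in the frame of carrier_blue between -0.03 and 0.03 m and z of bottle_amber in the frame of carrier_blue between -0.002 and 0.009 m and angle between each of bottle_amber, tube_orange, stop_yellow, jar_red, stop_black's own z axis and vertical below 0.15 rad and linear speed of each of bottle_amber, tube_orange, stop_yellow, jar_red, stop_black below 0.02 m/s and x of tube_orange in the frame of carrier_blue between -0.029 and 0.029 m and y of tube_orange in the frame of carrier_blue between -0.03 and 0.03 m and z of tube_orange in the frame of carrier_blue between -0.002 and 0.009 m and x of stop_yellow in the frame of carrier_blue between 0.032 and 0.09 m and y of stop_yellow in the frame of carrier_blue between -0.03 and 0.03 m and z of stop_yellow in the frame of carrier_blue between -0.002 and 0.009 m and x of jar_red in the frame of carrier_grey between -0.09 and -0.032 m and y of jar_red in the frame of carrier_grey between -0.03 and 0.03 m and z of jar_red in the frame of carrier_grey between -0.002 and 0.009 m and x of stop_black in the frame of carrier_grey between 0.032 and 0.09 m and y of stop_black in the frame of carrier_grey between -0.03 and 0.03 m and z of stop_black in the frame of carrier_grey between -0.002 and 0.009 m and distance of tube_blue from where it was at the start of the episode below 0.025 m); the robot touches nothing.
It fails at once if the amber bottle, red-capped jar or orange-capped tube is let go while more than 40 mm above the worktop (dropped) ((height (world z) of bottle_amber above 0.04 m and contact force between the fingers and bottle_amber below 0.02 N) or (height (world z) of jar_red above 0.04 m and contact force between the fingers and jar_red below 0.02 N) or (height (world z) of tube_orange above 0.04 m and contact force between the fingers and tube_orange below 0.02 N)).
It fails at once if a stop is let go while more than 40 mm above the worktop (dropped) ((height (world z) of stop_yellow above 0.04 m and contact force between the fingers and stop_yellow below 0.02 N) or (height (world z) of stop_black above 0.04 m and contact force between the fingers and stop_black below 0.02 N)).
It fails at once if the blue-capped tube is knocked over or carried off (angle between tube_blue's own z axis and vertical above 0.5 rad or distance of tube_blue from where it was at the start of the episode above 0.06 m).
It also fails if it takes over 122 s, if anything falls off the work surface, if the arm or the gripper's body presses on something with over 40 N, if the wrist force passes 120 N, or if a joint passes its speed limit or range.

### The arm

A 6-joint arm with a two-finger parallel gripper is mounted at the origin on a cart in front of the work surface, level with it; the furniture and walls round the work are solid. World frame = base frame: x ahead of the robot, y to its left, z up, the work surface at z = 0. Lengths are in m, angles in degrees, forces in N, time in s.
With the tool pointing down it reaches from about 0.275 to 0.875 m from the base axis. Payload 12.5 kg.
Tool frame: the origin (TCP) lies at the very end of the fingers, on their centre line; the grasp point (between the pads) lies 19 mm behind it; z points along the fingers, y is the line along which they close (so a half turn about z gives the same grasp; the last joint's range is limited). The gripper opens to 85 mm and grips with 20 to 120 N. Pads are 22 mm wide; open, the fingers measure 114 mm over their backs; the gripper's body (76 mm by 85 mm) begins 54 mm behind the grasp point. The pads swing forward as they close: fully open they stand 13 mm farther back than shut.
Start: joints at [-76.352, 20.094, 94.641, -0, 65.266, -4.847], TCP at [0.174, -0.522, 0.231] pointing down, gripper open.
Joint ranges: [-157.81, 157.81], [-45, 120.19], [0.68, 151.7], [-89.99, 269.99], [4.06, 180], [-164.3, 164.3]. Speed limits (degrees/s): [127.2, 127.2, 159.86, 180, 180, 180].

### API

Orientations are given as [roll, pitch, yaw] about the fixed x, y, z axes, in that order (R = Rz(yaw) Ry(pitch) Rx(roll)).
In Python, from workcell import bot gives the robot as it stands. Calls block until the motion is done:
- bot.reach(position, orientation): joint-space move of the TCP to a pose.
- bot.move_l(position, frame=None, speed=0.15, guard=None): straight line of the TCP; frame=None keeps the orientation; speed is the mean speed in m/s. With guard (N) it stops when the force on the tool has changed by that much, and returns True; else False.
- bot.move_joints(angles): joint-space move.
- bot.set_gripper(opening, strength=None): finger opening in m; strength is the grip in N (None keeps the last); returns when the fingers have stopped.
- bot.pause(seconds).
- bot.inverse_kinematics(position, orientation): joint angles nearest the present ones, or None.
- bot.get_obs(): the state.
- bot.grab_frame(name): name is "scene" or "top"; returns a dict with "color" (420x560x3 uint8, red, green, blue), "depth" (420x560 float32, m along the optical axis (not along the pixel's ray), 0 where there is no reading), "fx", "fy", "cx", "cy" (pixels), "eye" and "orientation" of the camera in the world. Camera axes: x right, y up, looking along -z (the intrinsics and any distortion apply to the point x, -y, -z); pixel columns grow to the right and rows downward; lengths in m; the calibration is good to about 2 mm. A picture is of the moment at which its call begins.
A pose or a line that the arm cannot do raises bot.MotionError and nothing moves.
- bot.finish_job(): hands the job in; it is judged then, once.
The state is a dict: "time_s": time; "qpos": joint angles; "joint_vel": joint speeds; "joint_efforts": joint torques, N m; "ee_pos": TCP position; "tool_rot": TCP orientation; "wrist_force": force on the tool from outside, world axes, zero at the start; "torque": the same for the moment, N m; "grip_width": finger opening in m; "grip_force": force on a finger pad.
Only numpy, scipy, OpenCV 4.12 (cv2) and the standard library are available. Lean on these libraries where they do the work, as an engineer would, in place of code of your own. Each camera call takes 0.05 s, during which the arm holds its last target. There are 200 camera calls.

## Working session

There is one attempt and no reset: what is moved stays moved. The work goes in short steps, each a Python script; the robot and the scene stay as the last script left them, time stands still between calls to the robot, and variables do not carry over. Pictures are saved under pics/ and viewed, at most 14 in all, crops included, and the job is handed in when it is done.

```bash
mkdir -p pics; ls
python3 - <<'E'
from workcell import bot
import cv2,numpy as np
for n in("scene","top"):
    f=bot.grab_frame(n); cv2.imwrite(f"pics/{n}0.png",f["color"][:,:,::-1]); np.savez(f"{n}0.npz",**f)
    print(n,f["fx"],f["fy"],f["cx"],f["cy"],f["eye"],f["orientation"],[k for k in f])
print(bot.get_obs())
E
```

```text
pics
scene 467.1891833603674 467.1891833603674 281.0196644489297 210.06004156086806 [0.23155279 0.84472989 0.7564408 ] [  46.52078246    0.59568378 -155.15291589] ['color', 'depth', 'fx', 'fy', 'cx', 'cy', 'eye', 'orientation']
top 504.10239771307226 504.10239771307226 279.1041914197519 214.05359587330707 [0.35940272 0.16808469 0.91897589] [ 1.20431192e+01 -6.35980139e-02 -7.95316129e+01] ['color', 'depth', 'fx', 'fy', 'cx', 'cy', 'eye', 'orientation']
{'time_s': 0.1, 'qpos': array([-7.63532558e+01,  2.01231506e+01,  9.46737197e+01, -2.42173920e-03,
        6.52665950e+01, -4.84575515e+00]), 'joint_vel': array([-0.0406825 , -0.13442434, -0.12016341, -0.11488068,  0.01511411,
        0.05540308]), 'joint_efforts': array([ 1.42435918e-03, -5.06832182e+01, -2.91876787e+01, -1.07085887e-04,
        2.56515312e-03,  2.27015505e-06]), 'ee_pos': array([ 0.1744042 , -0.52129075,  0.2307912 ]), 'tool_rot': array([-1.79936576e+02, -3.17054129e-03,  1.84935121e+01]), 'wrist_force': array([-0.50035298, -0.52169773,  0.27685298]), 'torque': array([0.0223164 , 0.02223904, 0.0251138 ]), 'grip_force': 0.0, 'grip_width': 0.08561939701089141}
```

View pics/scene0.png

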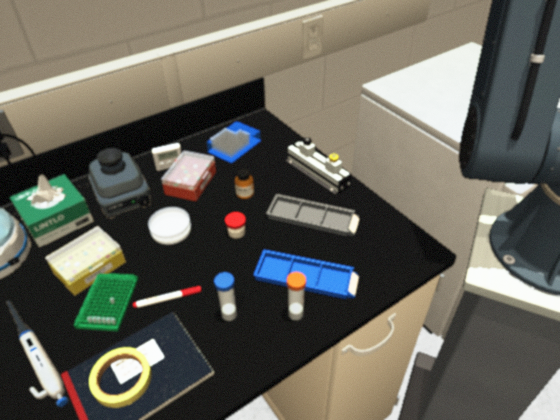

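View pics/top0.png

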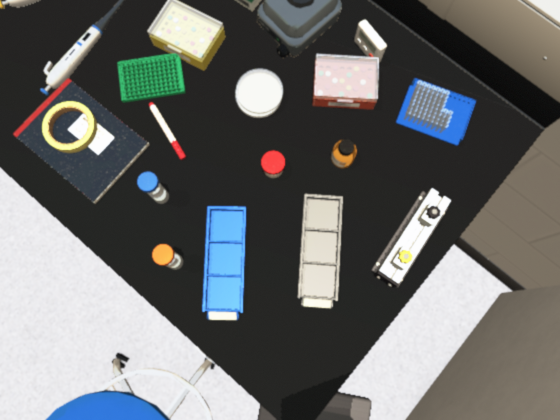

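The scene view shows amber bottle (244,186), red jar (235,225), orange tube (297,295), blue tube (226,298), blue carrier (306,273), grey carrier (313,214), and the rail (320,165) with two stops. The top view shows both card ends at the bottom of the image, with the yellow stop at (404,257) and the black one at (433,212).

```bash
cat > h.py <<'E'
import numpy as np,cv2
from scipy.spatial.transform import Rotation as R
def cloud(f):
    d=np.asarray(f["depth"],float); v,u=np.mgrid[:d.shape[0],:d.shape[1]]
    p=np.stack([(u-f["cx"])/f["fx"]*d,-(v-f["cy"])/f["fy"]*d,-d],-1)
    w=p@R.from_euler("xyz",f["orientation"],degrees=True).as_matrix().T+f["eye"]
    w[d<=0]=np.nan
    return w
E
python3 - <<'E'
from h import *
f=np.load("top0.npz"); w=cloud(f); c=f["color"]
hsv=cv2.cvtColor(c,cv2.COLOR_RGB2HSV); H,S,V=hsv[...,0],hsv[...,1],hsv[...,2]
flat=w[300:330,255:290].reshape(-1,3); print("table z",np.nanmedian(flat[:,2]))
def box(name,u0,u1,v0,v1,cond,zlo,zhi):
    m=np.zeros(H.shape,bool); m[v0:v1,u0:u1]=True
    m&=cond&(w[...,2]>zlo)&(w[...,2]<zhi); p=w[m]
    if len(p)<4: print(name,len(p)); return
    (cx,cy),r=cv2.minEnclosingCircle(p[:,:2].astype(np.float32)); rr=cv2.minAreaRect(p[:,:2].astype(np.float32))
    print(name,len(p),"z",np.percentile(p[:,2],[5,50,95]).round(4),"circ",np.round([cx,cy,r],4),"rect",np.round(rr[0],4),np.round(rr[1],4),round(rr[2],1),"med",np.median(p[:,:2],0).round(4))
T=V>-1
box("orange",140,190,235,280,T,.095,.115)
box("blue",130,175,165,210,T,.095,.115)
box("jar",250,295,140,185,T,.035,.05)
box("bottlecap",325,365,130,175,T,.056,.075)
box("bottle",325,365,130,175,T,.02,.045)
box("cblue",195,255,195,315,(H>95)&(H<125)&(S>100),.012,.03)
box("cgrey",290,350,185,302,T,.012,.024)
box("rail",365,460,180,292,T,.033,.047)
box("knobs",365,460,180,292,T,.074,.09)
box("yel",365,460,180,292,(H>20)&(H<35)&(S>120),.05,.09)
box("blackknob",365,460,180,292,V<60,.07,.09)
m=cv2.resize(c[180:295,360:460],None,fx=5,fy=5,interpolation=cv2.INTER_CUBIC)
g=np.load("scene0.npz")["color"]; n=cv2.resize(g[130:200,275:360],None,fx=5,fy=5,interpolation=cv2.INTER_CUBIC)
cv=np.zeros((575,925+0,3),np.uint8); cv[:,:500]=m; cv[:350,500:]=n
cv2.imwrite("pics/rail.png",cv2.resize(cv,(790,491))[:,:,::-1])
E
```

```text
table z 0.00024236159426915815
orange 370 z [0.1009 0.1068 0.1092] circ [0.4301 0.3716 0.0175] rect [0.4296 0.3715] [0.0327 0.0333] 12.4 med [0.4296 0.3706]
blue 353 z [0.0996 0.1067 0.1091] circ [0.5448 0.4249 0.0176] rect [0.5445 0.425 ] [0.0331 0.0333] 61.4 med [0.5438 0.4236]
jar 442 z [0.04   0.0433 0.0458] circ [0.6362 0.2298 0.0222] rect [0.6364 0.2296] [0.0433 0.0401] 10.4 med [0.635  0.2292]
bottlecap 203 z [0.0609 0.066  0.0685] circ [0.6819 0.1049 0.0149] rect [0.6811 0.1044] [0.0271 0.0274] 36.4 med [0.6799 0.1051]
bottle 144 z [0.0213 0.0371 0.0446] circ [0.6806 0.1048 0.0217] rect [0.6791 0.105 ] [0.0427 0.0397] 79.9 med [0.6647 0.1089]
cblue 978 z [0.0144 0.018  0.0206] circ [0.4507 0.2831 0.1008] rect [0.4499 0.2833] [0.193  0.0709] 9.5 med [0.4564 0.2889]
cgrey 1053 z [0.0141 0.0177 0.0207] circ [0.5025 0.1184 0.1016] rect [0.5018 0.1172] [0.1946 0.0711] 6.3 med [0.4955 0.115 ]
rail 1396 z [0.0367 0.0399 0.0428] circ [ 0.5482 -0.0413  0.0947] rect [ 0.548  -0.0419] [0.0411 0.1865] 65.7 med [ 0.5445 -0.0388]
knobs 285 z [0.0767 0.0813 0.0839] circ [ 0.5449 -0.041   0.058 ] rect [ 0.5452 -0.0404] [0.0223 0.1158] 66.1 med [ 0.5131 -0.0319]
yel 78 z [0.0765 0.081  0.0833] circ [ 0.5026 -0.0195  0.0102] rect [ 0.5019 -0.0196] [0.0189 0.0184] 76.3 med [ 0.501  -0.0176]
blackknob 12 z [0.0755 0.0809 0.0821] circ [ 0.5843 -0.0548  0.008 ] rect [ 0.5827 -0.0529] [0.0159 0.0051] 39.1 med [ 0.581  -0.0511]
```

View pics/rail.png

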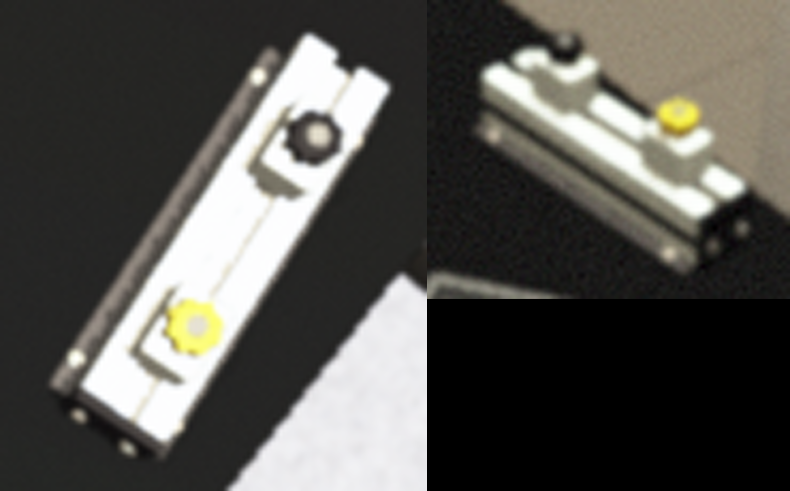

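The crop shows the slot opening at the far end of the rail, at the top of the top view, with the black cap at the near end. So the black stop is the nearer one to the open end. I'll cross-check with the scene camera, then start moving.

Run:
```python
from h import *
for n in("top","scene"):
    f=np.load(n+"0.npz"); P=cloud(f).reshape(-1,3); P=P[np.isfinite(P).all(1)]
    def sel(c,r,zl,zh): return P[(np.hypot(P[:,0]-c[0],P[:,1]-c[1])<r)&(P[:,2]>zl)&(P[:,2]<zh)]
    print(n)
    for k,c,r,zl,zh in[("orange",(.43,.371),.05,.098,.115),("blue",(.545,.425),.05,.098,.115),("jar",(.636,.23),.05,.032,.05),("bottle",(.681,.105),.035,.055,.075),("ky",(.502,-.0195),.025,.074,.09),("kb",(.584,-.055),.025,.074,.09),
      ("rail",(.548,-.042),.11,.036,.044),("blocks",(.548,-.042),.11,.055,.072),("cb",(.45,.283),.103,.014,.03),("cg",(.502,.118),.103,.014,.03)]:
        p=sel(c,r,zl,zh)[:,:2].astype(np.float32)
        if len(p)<5: print(k,len(p)); continue
        (q,rr)=cv2.minEnclosingCircle(p); a=cv2.minAreaRect(p)
        print(k,len(p),np.round(q,4),round(rr,4),"|",np.round(a[0],4),np.round(a[1],4),round(a[2],1))
    for k,c in[("near bottle",(.681,.105)),("near open end",(.65,-.087)),("near jar",(.636,.23))]:
        p=sel(c,.12,.02,.4); p=p[np.hypot(p[:,0]-c[0],p[:,1]-c[1])>.04]; print(k,len(p), [ (round(x,2),round(y,2),round(z,3)) for x,y,z in p[np.argsort(-p[:,2])[::max(1,len(p)//8)]]])
```

```text
top
orange 364 [0.4301 0.3717] 0.0173 | [0.4296 0.3715] [0.0327 0.0333] 12.4
blue 342 [0.5448 0.4249] 0.0176 | [0.5445 0.425 ] [0.0331 0.0332] 61.4
jar 447 [0.6362 0.2298] 0.0222 | [0.6364 0.2296] [0.0433 0.0403] 9.7
bottle 206 [0.6819 0.1049] 0.0149 | [0.6811 0.1044] [0.0271 0.0274] 36.4
ky 144 [ 0.5027 -0.0216] 0.0115 | [ 0.5028 -0.0214] [0.0211 0.0212] 87.3
kb 141 [ 0.5875 -0.059 ] 0.0119 | [ 0.5866 -0.0587] [0.0214 0.0215] 1.7
rail 1326 [ 0.5482 -0.0413] 0.0947 | [ 0.548  -0.0419] [0.0408 0.1865] 65.9
blocks 328 [ 0.5449 -0.0405] 0.0639 | [ 0.545  -0.0405] [0.0245 0.1273] 66.0
cb 1069 [0.4501 0.283 ] 0.1013 | [0.4432 0.3119] [0.197  0.1293] 9.4
cg 1019 [0.5024 0.1184] 0.1017 | [0.5007 0.1171] [0.1968 0.071 ] 6.3
near bottle 889 [(np.float64(0.79), np.float64(0.07), np.float64(0.055)), (np.float64(0.78), np.float64(0.15), np.float64(0.051)), (np.float64(0.79), np.float64(0.14), np.float64(0.05)), (np.float64(0.8), np.float64(0.1), np.float64(0.049)), (np.float64(0.79), np.float64(0.08), np.float64(0.045)), (np.float64(0.78), np.float64(0.15), np.float64(0.041)), (np.float64(0.78),
[... 2769 characters left out ...]
 (np.float64(0.59), np.float64(-0.04), np.float64(0.035)), (np.float64(0.75), np.float64(-0.09), np.float64(0.031)), (np.float64(0.74), np.float64(-0.1), np.float64(0.026)), (np.float64(0.74), np.float64(-0.11), np.float64(0.02))]
near jar 312 [(np.float64(0.68), np.float64(0.12), np.float64(0.068)), (np.float64(0.68), np.float64(0.13), np.float64(0.049)), (np.float64(0.68), np.float64(0.13), np.float64(0.042)), (np.float64(0.67), np.float64(0.12), np.float64(0.035)), (np.float64(0.73), np.float64(0.27), np.float64(0.029)), (np.float64(0.75), np.float64(0.25), np.float64(0.027)), (np.float64(0.75), np.float64(0.25), np.float64(0.026)), (np.float64(0.67), np.float64(0.12), np.float64(0.024))]
```

```bash
cat >> h.py <<'E'
from workcell import bot
RY=-23.9; D=np.array([np.cos(np.radians(RY)),np.sin(np.radians(RY)),0]); N=np.array([-D[1],D[0],0])
CB=(np.array([.4493,.2842]),9.2); CG=(np.array([.5015,.1180]),6.2)
def comp(c,x):
    a=np.radians(c[1]); return c[0]+x*np.array([np.cos(a),np.sin(a)])
def rot(y): return [180,0,y+180]
def st(t=""):
    o=bot.get_obs(); print(t,"t",round(o["time_s"],1),"p",o["ee_pos"].round(4),"F",o["wrist_force"].round(1),"w",round(o["grip_width"],4),"g",round(o["grip_force"],1)); return o
def centre(tol=3):   # shift across the rail until the side force is small
    for _ in range(4):
        o=bot.get_obs(); f=o["wrist_force"]@N
        if abs(f)<tol: break
        bot.move_l(o["ee_pos"]+N*np.sign(f)*.0005,speed=.05)
        st("centre %.1f"%f)
def place(xy,yaw,z,rel_open,zsafe=.15,lift=.16):
    bot.reach([*xy,lift],rot(yaw)); bot.move_l([*xy,z+.012],speed=.2)
    hit=bot.move_l([*xy,z-.004],speed=.03,guard=4); o=st("down %s"%hit)
    bot.set_gripper(rel_open); bot.move_l([*xy,zsafe],speed=.25); st("up")
E
python3 - <<'E'
from h import *
k=np.array([.5855,-.0572])
bot.reach([*k,.14],rot(RY)); bot.set_gripper(.06,25); bot.move_l([*k,.0445],speed=.2); st("at")
bot.set_gripper(.015,25); st("grip"); centre(); st()
E
```

```text
at t 3.3 p [ 0.5861 -0.0573  0.0453] F [1.1 0.1 0.5] w 0.0599 g 0.0
grip t 3.8 p [ 0.5861 -0.0573  0.0457] F [-2.3 -0.2  5.5] w 0.0238 g 25.6
 t 3.8 p [ 0.5861 -0.0573  0.0457] F [-2.3 -0.2  5.5] w 0.0238 g 25.6
```

Run:
```python
from h import *
p=bot.get_obs()["ee_pos"]
for s in(.015,.04,.065,.082):
    h=bot.move_l(p+D*s,speed=.08,guard=15); o=st(h)
    if h: break
    centre()
f=bot.grab_frame("top"); cv2.imwrite("pics/s1.png",cv2.resize(f["color"][130:300,340:500],None,fx=3,fy=3)[:,:,::-1])
```

```text
False t 4.1 p [ 0.5998 -0.0634  0.0457] F [0.4 0.1 1. ] w 0.0236 g 25.0
False t 4.6 p [ 0.6226 -0.0735  0.0458] F [ 0.5 -0.4  1.2] w 0.0234 g 24.9
False t 5.0 p [ 0.6454 -0.0836  0.0457] F [ 1.4 -0.5 -0.2] w 0.0235 g 24.9
False t 5.4 p [ 0.6605 -0.0903  0.0453] F [-0.3  0.1 -1.7] w 0.0237 g 24.6
```

View pics/s1.png

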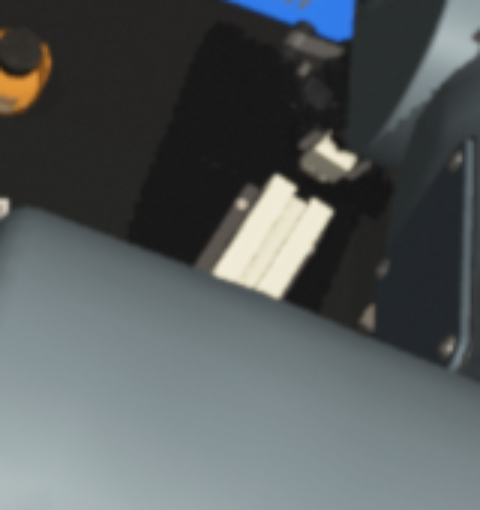

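The black stop, at (330,155) in the crop, is held and clear of the rail end. Next I'll place it and fetch the yellow one.

Run:
```python
from h import *
p=bot.get_obs()["ee_pos"]
bot.move_l([p[0],p[1],.14],speed=.2); st("lift")
place(comp(CG,.061),CG[1],.021,.034)
k=np.array([.5013,-.0200])
bot.set_gripper(.06,25); bot.reach([*k,.14],rot(RY)); 
f=bot.grab_frame("scene"); cv2.imwrite("pics/s2.png",cv2.resize(f["color"][120:320,200:400],None,fx=2.9,fy=2.9)[:,:,::-1])
bot.move_l([*k,.0445],speed=.2)
bot.set_gripper(.015,25); st("grip"); centre()
```

```text
lift t 6.1 p [ 0.6597 -0.0901  0.1389] F [-0.2  0.7 -1.7] w 0.0235 g 24.6
down True t 8.2 p [0.5624 0.1247 0.0209] F [-0.6  0.2  2.2] w 0.0238 g 25.3
up t 9.2 p [0.5615 0.1245 0.1489] F [-0.2 -0.2 -0.9] w 0.0339 g 0.0
grip t 11.3 p [ 0.5019 -0.02    0.0456] F [-1.1  1.2  7.9] w 0.0233 g 25.6
```

View pics/s2.png

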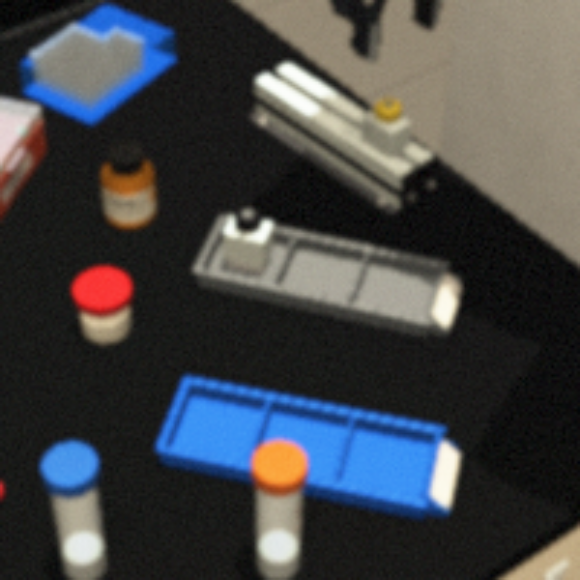

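The black stop stands upright in the grey far compartment at (246,245). The yellow one is gripped, so I'll slide it out and place it.

Run:
```python
from h import *
p=bot.get_obs()["ee_pos"]
for s in(.04,.08,.12,.15,.173):
    h=bot.move_l(p+D*s,speed=.1,guard=15); o=st(h)
    if h: raise SystemExit
    centre()
p=bot.get_obs()["ee_pos"]
h=bot.move_l([p[0],p[1],.14],speed=.15,guard=15); st(h)
if h: raise SystemExit
place(comp(CB,.061),CB[1],.021,.034)
# bottle
b=[.6805,.1060]; bot.set_gripper(.08,30)
bot.reach([*b,.14],rot(5)); bot.move_l([*b,.0185],speed=.2); st("at")
bot.set_gripper(.03,30); st("grip")
```

```text
True t 11.5 p [ 0.505  -0.0215  0.0456] F [ 2.1 -1.2  6.1] w 0.0237 g 25.4
```

Run:
```python
from h import *
p0=bot.get_obs()["ee_pos"]; p0=np.array([.5019,-.02,.0456])
for s in(.01,.04,.08,.12,.15,.173):
    for a in range(3):
        h=bot.move_l(p0+D*s,speed=.05 if s<.03 else .09,guard=20); st((s,h)); centre()
        if not h: break
    else: raise SystemExit
p=bot.get_obs()["ee_pos"]
h=bot.move_l([p[0],p[1],.14],speed=.15,guard=20); st(h)
if h: raise SystemExit
place(comp(CB,.061),CB[1],.021,.034)
b=[.6805,.1060]; bot.set_gripper(.08,30)
bot.reach([*b,.14],rot(5)); bot.move_l([*b,.0185],speed=.2); st("at")
bot.set_gripper(.03,30); st("grip")
```

```text
(0.01, False) t 11.8 p [ 0.511  -0.0241  0.0456] F [ 1.4 -1.1  2.1] w 0.0236 g 24.9
(0.04, True) t 12.0 p [ 0.5161 -0.0264  0.0457] F [ 3.  -1.7  4.5] w 0.0233 g 25.4
(0.04, True) t 12.2 p [ 0.5201 -0.0283  0.0457] F [ 3.2 -1.4  4.7] w 0.0238 g 25.4
(0.04, True) t 12.5 p [ 0.5257 -0.0308  0.0458] F [ 3.1 -1.7  5.4] w 0.0233 g 25.5
```

Run:
```python
from h import *
p=bot.get_obs()["ee_pos"]; bot.move_l(p+[0,0,.0008],speed=.02); o=st("raised")
p0=np.array([.5019,-.02,0]); p0[2]=o["ee_pos"][2]
for s in(.04,.08,.12,.15,.173):
    for a in range(3):
        h=bot.move_l(p0+D*s,speed=.05,guard=25); st((s,h)); centre()
        if not h: break
    else: raise SystemExit
```

```text
raised t 12.7 p [ 0.5247 -0.0305  0.0463] F [-0.2 -1.1 -0.7] w 0.0237 g 24.7
(0.04, False) t 13.1 p [ 0.5385 -0.0363  0.0461] F [ 0.4  0.5 -1.5] w 0.0237 g 24.7
(0.08, False) t 14.1 p [ 0.5747 -0.0523  0.0461] F [ 0.2  0.1 -0.8] w 0.0232 g 24.7
(0.12, False) t 15.0 p [ 0.6113 -0.0685  0.0462] F [-0.7 -0.  -0.9] w 0.0232 g 24.7
(0.15, False) t 15.8 p [ 0.6388 -0.0807  0.0461] F [-0.8 -0.9 -1.3] w 0.0238 g 24.7
(0.173, False) t 16.4 p [ 0.66   -0.0901  0.046 ] F [-0.8  0.7 -1.1] w 0.0236 g 24.7
```

Run:
```python
from h import *
p=bot.get_obs()["ee_pos"]
h=bot.move_l([p[0],p[1],.14],speed=.1,guard=12); st(h)
if h: raise SystemExit
place(comp(CB,.061),CB[1],.021,.034)
b=[.6805,.1060]; bot.set_gripper(.08,30)
bot.reach([*b,.14],rot(5))
f=bot.grab_frame("scene"); cv2.imwrite("pics/s3.png",cv2.resize(f["color"][120:320,200:400],None,fx=2.9,fy=2.9)[:,:,::-1])
bot.move_l([*b,.0185],speed=.2); st("at")
bot.set_gripper(.03,30); st("grip")
```

```text
False t 17.5 p [ 0.6596 -0.09    0.1392] F [-0.6  1.6 -2.1] w 0.0238 g 24.7
down True t 20.2 p [0.5098 0.2941 0.0207] F [-0.6  0.7  3.1] w 0.0235 g 25.6
up t 21.2 p [0.509  0.2937 0.149 ] F [ 0.  -0.2 -1. ] w 0.0339 g 0.0
at t 23.5 p [0.6812 0.1064 0.0198] F [-0.9  0.6  0.6] w 0.08 g 0.0
grip t 23.9 p [0.6811 0.106  0.0198] F [-2.5 -0.3  6.8] w 0.0421 g 30.0
```

View pics/s3.png

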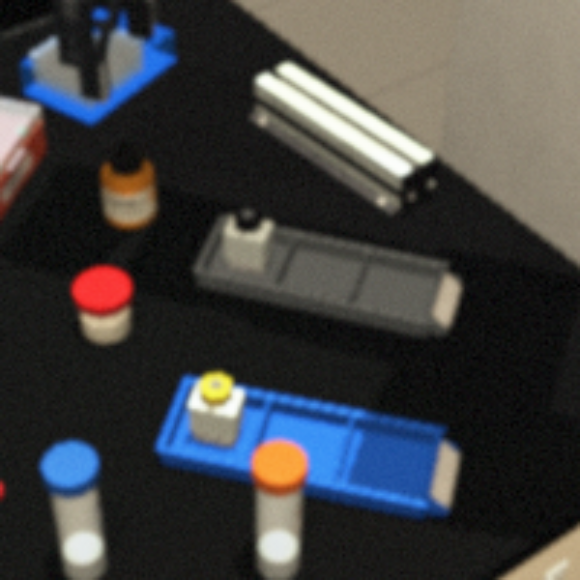

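Both stops are standing in their far compartments, and the bottle is gripped (42 mm). I'll place it, then the jar.

Run:
```python
from h import *
p=bot.get_obs()["ee_pos"]
bot.move_l([p[0],p[1],.14],speed=.2); o=st("lift")
if o["grip_width"]<.035: raise SystemExit
place(comp(CB,-.061),CB[1],.0228,.062)
b=[.6347,.2305]; bot.set_gripper(.08,25)
bot.reach([*b,.14],rot(15)); bot.move_l([*b,.0175],speed=.2)
bot.set_gripper(.03,25); p=st("grip")["ee_pos"]
bot.move_l([p[0],p[1],.14],speed=.2); o=st("lift")
if o["grip_width"]<.035: raise SystemExit
place(comp(CG,-.061),CG[1],p[2]+.003,.062)
f=bot.grab_frame("scene"); cv2.imwrite("pics/s4.png",cv2.resize(f["color"][120:320,200:400],None,fx=2.9,fy=2.9)[:,:,::-1])
```

```text
lift t 24.7 p [0.6804 0.106  0.1386] F [-0.5  0.5 -1.1] w 0.042 g 30.5
down True t 27.2 p [0.3892 0.2745 0.0222] F [0.9 1.6 0.8] w 0.042 g 30.9
up t 28.2 p [0.3886 0.2742 0.1491] F [ 0.5  0.1 -0.4] w 0.0621 g 0.0
grip t 30.7 p [0.6352 0.2307 0.0186] F [-2.7 -0.1  6. ] w 0.0415 g 24.7
lift t 31.4 p [0.6345 0.2304 0.1387] F [ 0.2 -0.1 -1.4] w 0.0408 g 25.4
down True t 33.6 p [0.4411 0.1116 0.0211] F [-0.1  1.5  1.5] w 0.0409 g 25.8
up t 34.6 p [0.4403 0.1113 0.1492] F [-0.1  0.2  0.2] w 0.0618 g 0.0
```

View pics/s4.png

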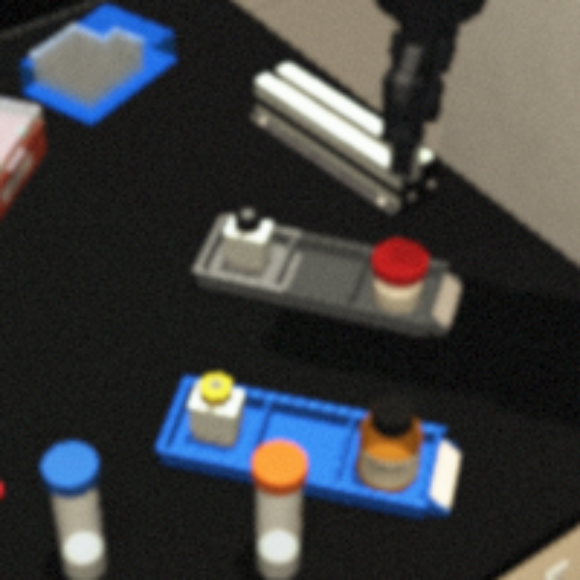

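All four items stand in their compartments. Only the tube is left.

Run:
```python
from h import *
b=[.4285,.3730]; bot.set_gripper(.062,25); o=bot.get_obs()["ee_pos"]
bot.move_l([o[0],o[1],.18],speed=.2)
bot.reach([*b,.18],rot(25)); bot.move_l([*b,.05],speed=.15)
bot.set_gripper(.015,25); p=st("grip")["ee_pos"]
bot.move_l([p[0],p[1],.18],speed=.2); o=st("lift")
if o["grip_width"]<.02: raise SystemExit
place(comp(CB,0),CB[1],p[2]+.003,.056,zsafe=.19,lift=.18)
bot.reach([.40,0,.25],rot(0)); st()
for n in("scene","top"):
    f=bot.grab_frame(n); np.savez(n+"1.npz",**f)
    if n=="scene": cv2.imwrite("pics/s5.png",cv2.resize(f["color"][120:320,200:400],None,fx=2.9,fy=2.9)[:,:,::-1])
    P=cloud(f).reshape(-1,3); P=P[np.isfinite(P).all(1)]
    for k,c,zl,zh in[("tube",comp(CB,0),.095,.12),("bottle",comp(CB,-.061),.06,.08),("jar",comp(CG,-.061),.036,.055),("ystop",comp(CB,.061),.05,.07),("bstop",comp(CG,.061),.05,.07),("blue",(.5435,.426),.098,.115)]:
        p=P[(np.hypot(*(P[:,:2]-c).T)<.035)&(P[:,2]>zl)&(P[:,2]<zh)]
        q,r=cv2.minEnclosingCircle(p[:,:2].astype(np.float32)) if len(p) else ((0,0),0)
        print(n,k,len(p),(np.array(q)-c).round(4),round(r,4),"ztop",np.percentile(p[:,2],50).round(4) if len(p) else 0)
```

```text
grip t 37.6 p [0.429  0.3733 0.0508] F [-0.3 -1.2  5.1] w 0.0324 g 24.2
lift t 38.4 p [0.4284 0.3729 0.1788] F [-0.1  0.2 -0.2] w 0.0325 g 25.2
down True t 40.0 p [0.4495 0.2843 0.0531] F [0.2 0.2 0.8] w 0.0323 g 24.7
up t 41.1 p [0.4487 0.2839 0.1888] F [-0.4  0.1 -0.5] w 0.0558 g 0.0
 t 42.2 p [0.4002 0.0005 0.2495] F [0.4 0.  0.5] w 0.0559 g 0.0
scene tube 261 [-0.0009 -0.0002] 0.0187 ztop 0.1085
scene bottle 165 [-0.0011  0.003 ] 0.015 ztop 0.0679
scene jar 250 [-0.0032  0.0021] 0.023 ztop 0.0448
scene ystop 94 [-0.0017  0.0012] 0.0136 ztop 0.0559
scene bstop 65 [-0.0022  0.0037] 0.0128 ztop 0.0558
scene blue 283 [-0.0022  0.0016] 0.0177 ztop 0.1057
top tube 367 [ 0.0012 -0.0018] 0.0174 ztop 0.1096
top bottle 225 [ 0.0011 -0.0007] 0.0142 ztop 0.069
top jar 493 [ 0.0014 -0.0001] 0.0216 ztop 0.0461
top ystop 131 [ 0.002  -0.0002] 0.0118 ztop 0.0573
top bstop 125 [0.0017 0.0002] 0.0114 ztop 0.0573
top blue 343 [ 0.0009 -0.0004] 0.0177 ztop 0.1067
```

View pics/s5.png

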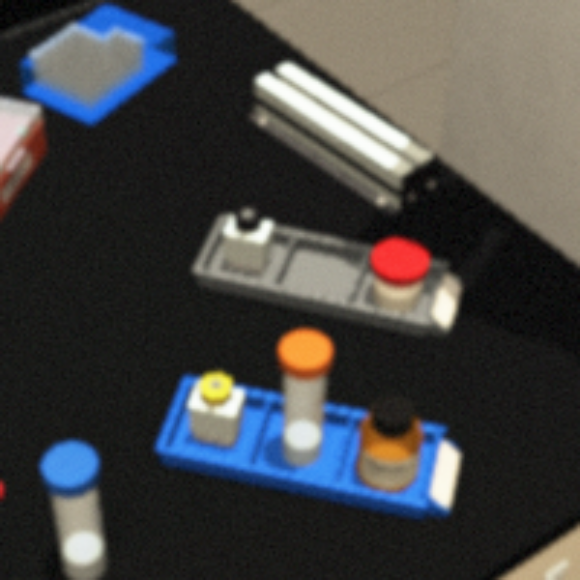

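All five items stand upright on their compartment floors, with tops at their own height plus 3 mm, and the blue-capped tube hasn't moved. I'm handing in.

```bash
python3 -c "
from workcell import bot; print(bot.finish_job())"
```

```text
the job is handed in; nothing more can be done
None
```

Job handed in at about 42 s: the final pictures show both kits complete and upright in the right compartments and the blue-capped tube unmoved; the hand-in call gave no verdict.

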